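Show a buyer the four-cylinder distributor cap in the showcase

TASK

A buyer at the car-parts stall wants a clear look at the distributor cap for a four-cylinder engine, the one with four towers round the centre tower: with the fingertips push the showcase pane that covers it fully open, then point down at the middle of that cap, the fingertips a finger's breadth or so above it, and stay pointing for three seconds. Point at no other cap and touch nothing inside the case; afterwards push the same pane fully shut and draw clear. Push the pulls, do not pinch them, leave the other pane as it is, and do not disturb the stock on the table.

Things in the scene. Friction and masses are not known exactly. Their poses are not given: they have to be found in the camera images.
- case: showcase fixed to the table: wooden box 300 (own x) x 500 (own y) x 90 mm high, 14 mm walls, under two clear sliding panes; rails on the long sides rise to 108 mm. Four compartments, each holding a cap or the rotor arm about 66 mm from the middle along x and 138 mm along y; floor 12 mm above the table. Origin: centre of its underside
- pane_left (a joint): slide of the clear 4 mm pane over the case's own +y half: 0 shut, grows as it is pushed towards own -y, 0.200 m fully open at a stop (that half's part is then wholly uncovered). May start up to 25 mm ajar. About 2 N of friction, some damping, stays where left; upper face 103 mm above the table; rides over the other pane
- pane_right (a joint): the same for the pane over the case's own -y half: opens towards own +y, 0 to 0.200 m; upper face 95.5 mm above the table; runs under the left pane
- pull_left (a point): middle of the left pane's pull: an upright aluminium strip on the pane near its outer end, 100 mm long along the case's x, 10 mm thick along its y, top 128 mm above the table; this point is 117 mm above the table, in mid-thickness. 218 mm from the case's centre along y when shut, 18 mm when fully open. Both its sides are free for a fingertip
- pull_right (a point): the same point on the right pane's pull, also 117 mm above the table, the strip's top at 128 mm; 218 mm from the case's centre towards own -y when shut
- cap4: distributor cap for a four-cylinder engine, 72 mm across its round skirt and 64 mm high, standing upright on the case floor: four round upright towers, 16 mm across and 57 mm high, in a ring round one slightly taller centre tower. Same red-brown plastic as the other caps. Origin at the centre of its underside, z up
- cap4_top (a point): top of the four-cylinder cap's centre tower, on its axis, 64 mm above its underside (76 mm above the table); z up
- cap6_top (a point): top of the centre tower of the distributor cap for a six-cylinder engine, 72 mm across its round skirt and 64 mm high, standing upright on the case floor: six round upright towers, 14 mm across and 57 mm high, in a ring round one slightly taller centre tower. Same red-brown plastic as the other caps. 
- cap8_top (a point): top of the centre tower of the distributor cap for an eight-cylinder engine, 82 mm across its round skirt and 64 mm high, standing upright on the case floor: eight round upright towers, 14 mm across and 57 mm high, in a ring round one slightly taller centre tower. Same red-brown plastic as the other caps. 
- cap6: the six-cylinder cap; origin at the centre of its underside
- cap8: the eight-cylinder cap; origin at the centre of its underside
- rotor: rotor arm, a 25 mm hub 29 mm high with a brass-topped arm reaching 39 mm to one side, alone in a compartment; origin under the hub
- spark_plug: spark plug 78 mm long lying near the middle of the case; origin under its hexagon
- condenser: small metal condenser can, 18 mm across and 42 mm high, standing near the middle of the case; origin under its centre
- carburettor: carburettor about 110 x 130 x 125 mm standing loose on the table to the right of the case; origin under its middle
- horn: round black horn 112 mm across, 50 mm high, loose on the table to the left; origin under its centre
- carton: small carton 55 x 110 x 45 mm with a yellow band, loose on the table to the right, near the robot; origin under its centre

How it is judged:
By the outcome, as a careful person would: the job done as asked, in the order asked, and still so for the second after the job is handed in, with the robot touching nothing.
It also fails if it takes over 64 s, if anything falls off the work surface, if the arm or the gripper's body presses on something with over 40 N, if the wrist force passes 120 N, or if a joint passes its speed limit or range.

ROBOT

A 7-joint arm with a two-finger parallel gripper is mounted at the origin on the work surface. World frame = base frame: x ahead of the robot, y to its left, z up, the work surface at z = 0. Lengths are in m, angles in rad, forces in N, time in s.
With the tool pointing down it reaches from about 0.425 to 0.925 m from the base axis. Payload 6.8 kg.
Tool frame: the origin (TCP) lies on the centre line of the jaws, within the pads' length; the fingertips stand 19 mm ahead of it and the grasp point (between the pads) is the TCP (bot.tcp_to_tips is the distance from the TCP to the fingertips, in m); x points along the fingers, y is the direction in which the jaws open and shut, and the axes are right-handed (so a half turn about x gives the same grasp; the last joint's range is limited). The gripper opens to 85 mm and grips with 20 to 120 N. Pads are 22 mm wide; open, the fingers measure 114 mm over their backs; the gripper's body (76 mm by 85 mm) begins 54 mm behind the grasp point. The pads swing forward as they close: fully open they stand 13 mm farther back than shut.
Start: joints at [1.019, 0.477, 0.022, 1.555, -0.011, 1.109, -0.083], TCP at [0.29, -0.61, 0.25] pointing down, gripper open.
Joint ranges: [-2.96, 2.96], [-0.34, 2.1], [-1.41, 1.46], [0.24, 2.44], [-1.37, 4.51], [0.17, 1.92], [-2.96, 2.96]. Speed limits (rad/s): [2.39, 2.39, 3.14, 3.14, 3.14, 3.14, 3.14].

INTERFACE

Orientations are given as a unit quaternion [w, x, y, z].
In Python, from station import status, eyes, bot gives the robot as it stands.
- The arm moves only by the tool apply_moves, never from a script. Its arguments are lists of equal length, an entry for each row: "travel": the shift along the tool's x, y, z in cm, a list of three; "turn": the turn, a rotation vector about the tool's x, y, z in rad, a list of three; "grip": the closure, from 0 (fully open) to 1 (shut). In form: {"travel": [[tx, ty, tz], ...], "turn": [[wx, wy, wz], ...], "grip": [grip, ...]}. A call has 1 to 8 rows; each row shifts and turns the pose as measured when the row begins, along the tool's axes as they then stand; what a row does not reach is not made up. A row lasts 1/12 s, in which the tool goes at most 41.7 mm and 7.16 degrees, less where a joint would pass 70% of its speed; a pose out of reach is approached as far as the arm can. A call is refused whole if a number of a shift passes 4.17 or a number of a turn 0.125, either way. A call with a gripper value outside its range is refused whole. The fingers move at their own pace and stop on an object; "newtons" is the grip in N (left out, the last holds). Time passes only in rows, so rows that do not move let the fingers close. It gives the time, the measured TCP pose, the force and the opening at its end, in the units of the state.
- status.get_obs(): the state, without advancing time (a new reading comes with each control period).
- eyes.read_camera(name): name is "scene" or "top" or "wrist"; returns the picture (420x560x3 uint8, red, green, blue); there is no depth.
- eyes.calibration(name): a dict with "intrinsics" (3x3 intrinsics, pixels), "xyz" and "attitude" of the camera in the world; the wrist camera has in their place "T_tool_cam" (4x4, takes a point from camera to tool coordinates, whose origin is the TCP and whose axes are the tool frame's). Camera axes: x right, y down, z forward; pixel columns grow to the right and rows downward; lengths in m; the calibration is good to about 2 mm. A picture is of the moment at which its call begins: read the wrist's pose just before it. calibration takes no time and is no camera call.
- bot.hand_in(): hands the job in, once; it reports no verdict.
Trained networks look in the newest picture that a camera, given by its name, has taken for a name from the list of things; names that differ only in an ending like _2 or _b are one class to them, and where a whole thing is asked for, a point or a joint stands for the part that bears it (a point fixed in the world has none). Each returns a list of dicts, best first, with "score" (0 to 1); they miss things now and then, are a little off and sometimes report something else, mostly with a low value. They report only what shows in the picture. A call takes as long as a camera call.
- eyes.masks_of(thing, camera): "region" (420x560 bool, what is visible of it) and "rect" ([left, top, right, bottom] in pixels, round what is visible of it).
The state is a dict: "t": time; "q": joint angles; "joint_vel": joint speeds; "joint_torque": joint torques, N m; "eef_pos": TCP position; "tool_rot": TCP orientation; "contact_force": force on the tool from outside, world axes, zero at the start; "torque": the same for the moment, N m; "gripper_width": opening from 0.0 (shut) to 1.0 (fully open).
Only numpy, scipy, OpenCV 4.12 (cv2) and the standard library are available. Lean on these libraries where they do the work, as an engineer would, in place of code of your own. Each camera call takes 0.05 s, during which the arm holds its last target. There are 200 camera calls.

## Working session

There is one attempt and no reset: what is moved stays moved. The work goes in short steps, Python scripts to look and compute and a tool call to move; the robot and the scene stay as the last step left them, time stands still between calls to the robot, and variables do not carry over. Pictures are saved under pics/ and viewed, about 8 in all and at most 12, crops included, and the job is handed in when it is done.

Besides the shell and the picture viewer there is one more tool, called after "Emit:" as name(argument=value, ...) on one line, values as JSON. apply_moves: Moves the arm, as the interface text tells. Its arguments: {"type":"object","properties":{"travel":{"type":"array"},"turn":{"type":"array"},"grip":{"type":"array"},"newtons":{"type":"number"}},"required":["travel","turn","grip"]}

```bash
mkdir -p pics; python3 - <<'E'
from station import status, eyes, bot
import cv2,numpy as np
o=status.get_obs();print(o)
print(bot.tcp_to_tips)
for c in ["top","scene","wrist"]:
    im=eyes.read_camera(c);cv2.imwrite(f"pics/{c}0.png",im[:,:,::-1]);print(c,eyes.calibration(c))
E
```

```text
{'t': 0.0, 'q': array([ 1.0189106 ,  0.47782842,  0.02234242,  1.55647081, -0.01151895,
        1.10928972, -0.08311284]), 'joint_vel': array([-0.00217035,  0.0014183 ,  0.0017875 ,  0.00027395,  0.00043113,
       -0.00058777, -0.00035015]), 'joint_torque': array([ 1.23632843e-03, -5.96445072e+01,  1.60808645e+00, -2.81194943e+01,
        1.23282822e-02,  9.14891105e-03, -2.35823717e-05]), 'eef_pos': array([ 0.28956704, -0.60910708,  0.24929856]), 'tool_rot': array([-0.15498349, -0.68958227, -0.15624993,  0.68995823]), 'contact_force': array([0.06871809, 0.21314478, 0.25202476]), 'torque': array([-0.03461297,  0.01890054,  0.02121718]), 'gripper_width': 0.9997559828908369}
0.019
top {'intrinsics': array([[416.71330493,   0.        , 275.2142869 ],
       [  0.        , 416.71330493, 204.69021163],
       [  0.        ,   0.        ,   1.        ]]), 'xyz': array([ 0.40354802, -0.03230329,  1.38324505]), 'attitude': array([-0.02824644,  0.71197713, -0.70100494,  0.02971174])}
scene {'intrinsics': array([[523.93345181,   0.        , 283.76431859],
       [  0.        , 523.93345181, 209.84158656],
       [  0.        ,   0.        ,   1.        ]]), 'xyz': array([ 1.25237083, -0.73124653,  1.30231259]), 'attitude': array([-0.31406479,  0.86953735,  0.35521869, -0.13815858])}
wrist {'intrinsics': array([[370.88849085,   0.        , 280.35456252],
       [  0.        , 370.88849085, 206.49605126],
       [  0.        ,   0.        ,   1.        ]]), 'T_tool_cam': array([[-6.58878753e-04, -2.89586761e-01,  9.57151542e-01,
        -1.23316220e-01],
       [ 9.99999781e-01, -2.53840109e-04,  6.11574916e-04,
        -5.98153029e-04],
       [ 6.58594520e-05,  9.57151735e-01,  2.89586865e-01,
        -7.31022178e-02],
       [ 0.00000000e+00,  0.00000000e+00,  0.00000000e+00,
         1.00000000e+00]])}
```

View pics/top0.png

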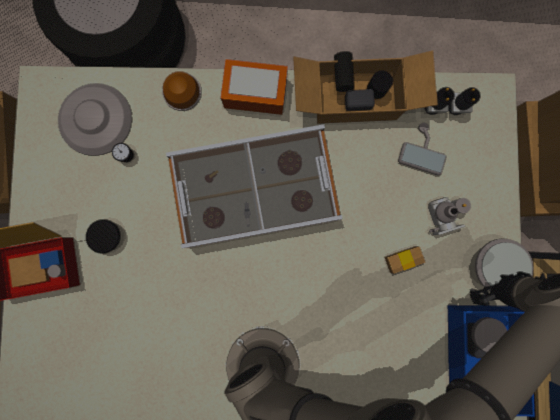

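View pics/scene0.png

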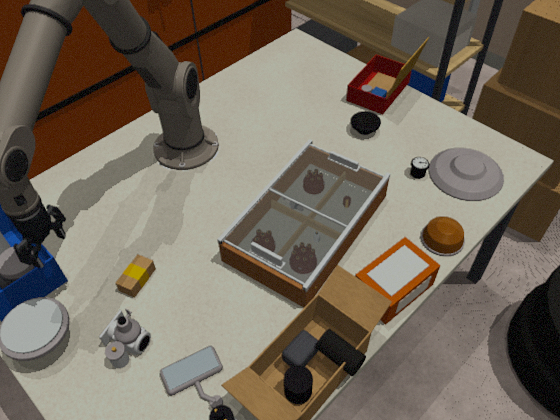

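```bash
cat > h.py <<'E'
from station import status, eyes, bot
import cv2,numpy as np
from scipy.spatial.transform import Rotation as R
def q2m(q): return R.from_quat(np.r_[q[1:],q[0]]).as_matrix()
def cam(c):
    k=eyes.calibration(c);K=k["intrinsics"]
    if c=="wrist":
        o=status.get_obs();T=np.eye(4);T[:3,:3]=q2m(o["tool_rot"]);T[:3,3]=o["eef_pos"];T=T@k["T_tool_cam"];return K,T[:3,:3],T[:3,3]
    return K,q2m(k["attitude"]),np.array(k["xyz"])
def w(c,u,v,z,C=None):
    K,A,p=C or cam(c); d=A@np.linalg.inv(K)@[u,v,1]; return p+d*(z-p[2])/d[2]
def px(c,P,C=None):
    K,A,p=C or cam(c); x=K@(A.T@(np.asarray(P)-p)); return x[:2]/x[2]
E
python3 - <<'E'
from h import *
Z=dict(cap4=.05,cap6=.05,cap8=.05,rotor=.03,pull_left=.117,pull_right=.117,case=.1,carburettor=.06,horn=.03,carton=.03)
for c in ["top","scene"]:
  for n,z in Z.items():
    for d in eyes.masks_of(n,c)[:2]:
        v,u=np.nonzero(d["region"]); print(c,n,round(d["score"],2),np.round(d["rect"]),len(u),np.round(w(c,u.mean(),v.mean(),z),3))
E
```

```text
top pull_left 0.56 [174. 140. 266. 247.] 7100 [0.543 0.144 0.117]
top pull_right 0.92 [250. 128. 339. 231.] 6386 [ 0.588 -0.085  0.117]
top case 0.77 [163. 125. 343. 249.] 15678 [0.566 0.034 0.1  ]
top case 0.7 [ 89. 218. 121. 255.] 1020 [0.405 0.493 0.1  ]
top carburettor 0.87 [433. 195. 471. 236.] 980 [ 0.492 -0.583  0.06 ]
top horn 0.89 [ 88. 221. 121. 253.] 968 [0.405 0.522 0.03 ]
top horn 0.23 [162. 126. 343. 249.] 15479 [0.575 0.038 0.03 ]
top carton 0.71 [385. 247. 428. 272.] 730 [ 0.345 -0.454  0.03 ]
top carton 0.58 [165. 127. 343. 248.] 15531 [0.575 0.038 0.03 ]
scene pull_left 0.8 [269. 142. 383. 229.] 5150 [0.557 0.13  0.117]
scene pull_right 0.84 [222. 192. 344. 284.] 5965 [ 0.604 -0.104  0.117]
scene case 0.66 [217. 138. 394. 308.] 15961 [ 0.596 -0.02   0.1  ]
scene carburettor 0.91 [ 94. 309. 153. 365.] 1758 [ 0.507 -0.6    0.06 ]
scene horn 0.94 [349. 113. 378. 134.] 538 [0.396 0.522 0.03 ]
scene carton 0.63 [116. 256. 156. 300.] 1051 [ 0.346 -0.459  0.03 ]
```

The top view shows the case tilted slightly, with caps at px (290,163), (302,201) and (213,217), the rotor at (211,177), and pulls at (183,198) and (323,173). I'll zoom in to count towers and fit the case.

```bash
python3 - <<'E'
import cv2
im=cv2.imread("pics/top0.png")[118:256,160:350]
cv2.imwrite("pics/c1.png",cv2.resize(im,None,fx=4.2,fy=4.2,interpolation=cv2.INTER_CUBIC))
E
```

```text
(no output)
```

View pics/c1.png

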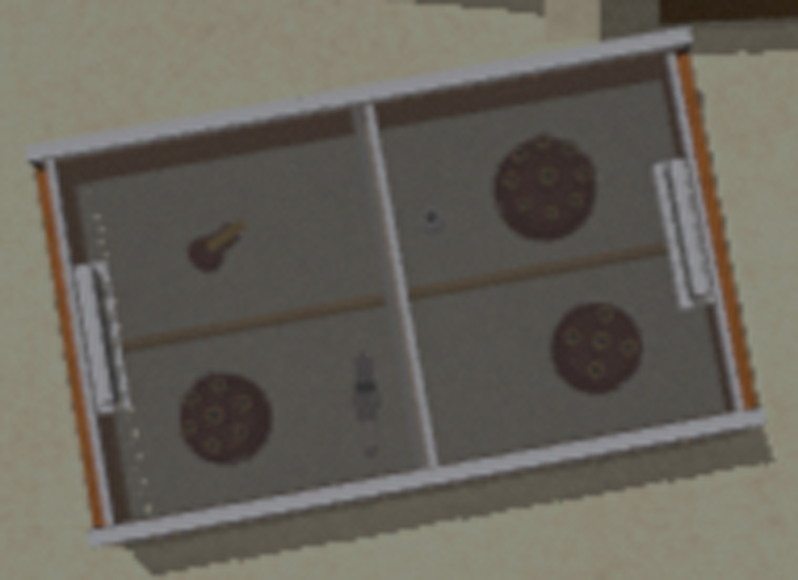

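The crop shows five circles on the near-right cap at px (302,200), which is four towers plus the centre, so that's cap4. The near-left cap has six and the far-right has eight. cap4 lies under the right pane, which opens towards world +y. Next I'll fit the case.

```bash
python3 - <<'E'
from h import *
f=lambda u,v,z: w("top",u/4.2+160-.4,v/4.2+118-.4,z)
c=[f(30,150,.108),f(690,32,.108),f(762,418,.108),f(93,540,.108)]
for p in c: print(np.round(p,4))
c=np.array(c); print("ctr",c.mean(0),"len",np.linalg.norm(c[0]-c[1]),np.linalg.norm(c[1]-c[2]),np.linalg.norm(c[2]-c[3]),np.linalg.norm(c[3]-c[0]))
ey=(c[0]-c[1]+c[3]-c[2]);ey/=np.linalg.norm(ey);yaw=np.arctan2(-ey[0],ey[1]);print("yaw",yaw)
ex=np.array([np.cos(yaw),np.sin(yaw)]);ey=ey[:2];C=c.mean(0)[:2]
loc=lambda p:np.round([(p[:2]-C)@ex,(p[:2]-C)@ey],4)
for n,u,v,z in [("cap4",600,340,.076),("cap4skirt",597,347,.03),("cap6",214,414,.076),("cap8",548,175,.076),("pR a",675,162,.117),("pR b",695,303,.117),("pR mid",684,232,.117),("pL mid",97,338,.117)]:
    p=f(u,v,z);print(n,np.round(p,4),loc(p))
o=status.get_obs();print(o["t"],q2m(o["tool_rot"]).round(3))
E
```

```text
[0.6629 0.3045 0.108 ]
[ 0.7595 -0.1822  0.108 ]
[ 0.4733 -0.2364  0.108 ]
[0.3772 0.2484 0.108 ]
ctr [0.56822724 0.0335904  0.108     ] len 0.49618758210802616 0.2913278572600423 0.4941920862926293 0.29109806736555127
yaw 0.19582710127495018
cap4 [ 0.5317 -0.1197  0.076 ] [-0.0656 -0.1433]
cap4skirt [ 0.5308 -0.1205  0.03  ] [-0.0668 -0.1439]
cap6 [0.4717 0.1682 0.076 ] [-0.0685  0.1508]
cap8 [ 0.6565 -0.0792  0.076 ] [ 0.0646 -0.1278]
pR a [ 0.6597 -0.1707  0.117 ] [ 0.05   -0.2182]
pR b [ 0.5559 -0.1859  0.117 ] [-0.0548 -0.2129]
pR mid [ 0.608  -0.1776  0.117 ] [-0.0021 -0.2149]
pL mid [0.5234 0.2484 0.117 ] [-0.0021  0.2194]
1.15 [[ 0.     0.429 -0.903]
 [-0.    -0.903 -0.429]
 [-1.     0.    -0.   ]]
```

Emit:
apply_moves(travel=[[0,-1.6,-3.5],[0,-1.6,-3.5],[0,-1.6,-3.5],[0,-1.6,-3.5],[0,-1.6,-3.5],[0,-1.6,-3.5],[0,-1.6,-3.5],[0,-1.6,-3.5]], turn=[[0,0,0],[0,0,0],[0,0,0],[0,0,0],[0,0,0],[0,0,0],[0,0,0],[0,0,0]], grip=[1,1,1,1,1,1,1,1])

```text
t: 1.82
eef_pos: [0.4863, -0.3772, 0.249]
tool_rot: [-0.15, -0.69, -0.145, 0.694]
contact_force: [-0.3, -0.9, -0.6]
gripper_width: -0.004
```

Emit:
apply_moves(travel=[[0,0,0],[0,0,0],[0,0,0],[0,0,0],[0,0,0],[0,0,0],[0,0,0],[0,0,0]], turn=[[-0.12,0,0],[-0.12,0,0],[-0.12,0,0],[-0.12,0,0],[-0.12,0,0],[-0.12,0,0],[-0.12,0,0],[-0.12,0,0]], grip=[1,1,1,1,1,1,1,1])

```text
t: 2.48
eef_pos: [0.4984, -0.3617, 0.25]
tool_rot: [-0.463, -0.536, -0.46, 0.536]
contact_force: [0.3, 0.1, -0.0]
gripper_width: 0.0
```

```bash
cat >> h.py <<'E'
C0=np.array([.5682,.0336]);YAW=.1958
ex=np.array([np.cos(YAW),np.sin(YAW)]);ey=np.array([-ex[1],ex[0]])
def st(): 
    o=status.get_obs();M=q2m(o["tool_rot"]);p=o["eef_pos"]
    print("t",round(o["t"],2),"own",np.round([(p[:2]-C0)@ex,(p[:2]-C0)@ey],4),"tipz",round(p[2]-.019,4),"F",o["contact_force"].round(1)); return M,p
def go(lx,ly,tip):
    "travel(cm) in tool axes to own xy/tip height; turn to align tool y with ex"
    M,p=st();T=np.r_[C0+lx*ex+ly*ey,tip+.019]
    W=np.c_[[0,0,-1],np.r_[ex,0],np.r_[-ey,0]]
    print("travel",(M.T@(T-p)*100).round(2),"after turn",(W.T@(T-p)*100).round(2),"turn",R.from_matrix(M.T@W).as_rotvec().round(3))
E
python3 - <<'E'
from h import *
go(0,-.255,.19)
E
```

```text
t 2.48 own [-0.1453 -0.3741] tipz 0.231 F [ 0.3  0.1 -0. ]
travel [  4.07   9.64 -16.14] after turn [  4.1   14.53 -11.91] turn [-0.345  0.003 -0.002]
```

Emit:
apply_moves(travel=[[0,0,0],[0,0,0],[0,0,0],[0.8,2.9,-2.4],[0.8,2.9,-2.4],[0.8,2.9,-2.4],[0.8,2.9,-2.4],[0.5,2.0,-1.6]], turn=[[-0.115,0,0],[-0.115,0,0],[-0.1,0,0],[0,0,0],[0,0,0],[0,0,0],[0,0,0],[0,0,0]], grip=[1,1,1,1,1,1,1,1])

```text
t: 3.15
eef_pos: [0.6084, -0.2336, 0.2129]
tool_rot: [0.547, 0.449, 0.541, -0.454]
contact_force: [0.7, 0.1, -0.3]
gripper_width: -0.002
```

```bash
python3 - <<'E'
from h import *
go(0,-.255,.19)
im=eyes.read_camera("wrist");cv2.imwrite("pics/w1.png",im[:,:,::-1])
for a in (-.05,.05):
  for b in (-.22,-.21): print(a,b,px("wrist",np.r_[C0+a*ex+b*ey,.128]).round())
print("cap4",px("wrist",[.5317,-.1197,.076]).round())
E
```

```text
t 3.15 own [-0.0125 -0.2699] tipz 0.1939 F [ 0.7  0.1 -0.3]
travel [ 0.37  1.24 -1.51] after turn [ 0.39  1.25 -1.49] turn [-0.01   0.012 -0.   ]
-0.05 -0.22 [207. 148.]
-0.05 -0.21 [206. 130.]
0.05 -0.22 [386. 147.]
0.05 -0.21 [388. 129.]
cap4 [190.  14.]
```

View pics/w1.png

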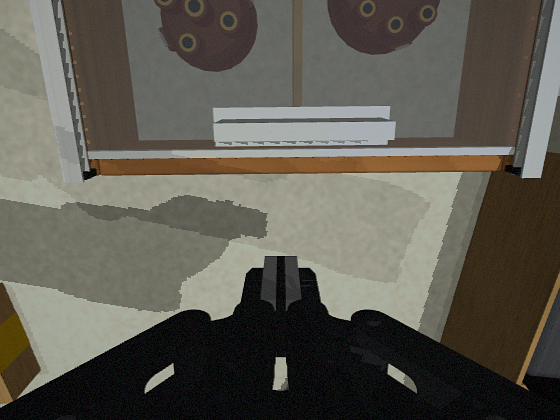

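The strip's top face shows at px 214–395 × 122–143, about 4 mm further +x and 3 mm further +y than predicted. That puts the pull at about (0.004, -0.212) in the case's own frame. I'll lower just outside it.

Emit:
apply_moves(travel=[[2.7,0.8,0],[2.7,0.8,0],[2.0,0,-0.9],[0.7,0,-0.9],[0,0,0]], turn=[[-0.01,0.012,0],[0,0,0],[0,0,0],[0,0,0],[0,0,0]], grip=[1,1,1,1,1])

```text
t: 3.62
eef_pos: [0.628, -0.2022, 0.1296]
tool_rot: [0.55, 0.448, 0.549, -0.442]
contact_force: [-0.0, 0.9, 0.6]
gripper_width: 0.0
```

```bash
python3 - <<'E'
from h import *
go(.004,-.245,.112)
E
```

```text
t 3.62 own [ 0.0128 -0.2429] tipz 0.1106 F [-0.   0.9  0.6]
travel [-0.14 -0.88  0.2 ] after turn [-0.14 -0.88  0.21] turn [ 0.013 -0.004 -0.007]
```

Emit:
apply_moves(travel=[[-0.1,-0.8,0],[0,0,-0.8],[0,0,-0.9],[0,0,-1.2],[0,0,-1.2],[0,0,-1.2],[0,0,-1.2],[0,0,-1.2]], turn=[[0.012,0,0],[0,0,0],[0,0,0],[0,0,0],[0,0,0],[0,0,0],[0,0,0],[0,0,0]], grip=[1,1,1,1,1,1,1,1])

```text
t: 4.28
eef_pos: [0.6043, -0.1309, 0.1366]
tool_rot: [0.549, 0.453, 0.54, -0.449]
contact_force: [0.3, -2.3, -2.3]
gripper_width: 0.0
```

```bash
python3 - <<'E'
from h import *
go(.004,-.028,.112)
E
```

```text
t 4.28 own [ 0.0034 -0.1683] tipz 0.1176 F [ 0.3 -2.3 -2.3]
travel [  0.47  -0.08 -14.04] after turn [  0.56   0.06 -14.03] turn [-0.009  0.007 -0.013]
```

Emit:
apply_moves(travel=[[0.3,0,-1.2],[0.3,0,-1.2],[0.1,0,-1.2],[0.1,0,-1.2],[0.1,0,-1.2],[0.1,0,-1.2]], turn=[[-0.009,0.007,-0.01],[0,0,0],[0,0,0],[0,0,0],[0,0,0],[0,0,0]], grip=[1,1,1,1,1,1])

```text
t: 4.78
eef_pos: [0.5903, -0.0511, 0.1276]
tool_rot: [0.548, 0.449, 0.546, -0.446]
contact_force: [0.7, -2.2, 2.1]
gripper_width: 0.002
```

```bash
python3 - <<'E'
from h import *
go(.004,-.028,.112)
E
```

```text
t 4.78 own [ 0.0052 -0.0873] tipz 0.1086 F [ 0.7 -2.2  2.1]
travel [-0.33 -0.1  -5.93] after turn [-0.34 -0.12 -5.93] turn [ 0.003 -0.    -0.006]
```

Emit:
apply_moves(travel=[[-0.2,0,-1.2],[-0.1,0,-1.2],[0,0,-1.2],[0,0,-1.2],[0,0,-0.8]], turn=[[0,0,0],[0,0,0],[0,0,0],[0,0,0],[0,0,0]], grip=[1,1,1,1,1])

```text
t: 5.2
eef_pos: [0.5785, 0.0026, 0.1299]
tool_rot: [0.55, 0.447, 0.543, -0.45]
contact_force: [11.5, -39.1, -1.9]
gripper_width: -0.002
```

```bash
python3 - <<'E'
from h import *
go(.004,-.028,.112)
E
```

```text
t 5.2 own [ 0.0041 -0.0324] tipz 0.1109 F [ 11.5 -39.1  -1.9]
travel [-0.11 -0.01 -0.44] after turn [-0.11 -0.01 -0.44] turn [ 0.001  0.01  -0.004]
```

Emit:
apply_moves(travel=[[0,0,1.0],[-1.5,0,1.5],[-2.5,-1.5,2.0],[-1,-3.0,3.0],[0,-2.2,3.0],[0,0,0]], turn=[[0,0,0],[0,0,0],[0,0,0],[0,0,0],[0,0,0],[0,0,0]], grip=[1,1,1,1,1,1])

```text
t: 5.7
eef_pos: [0.5312, -0.1093, 0.182]
tool_rot: [0.551, 0.445, 0.546, -0.448]
contact_force: [-0.4, -0.9, -0.3]
gripper_width: 0.001
```

```bash
python3 - <<'E'
from h import *
go(-.066,-.1433,.15)
cw=cam("wrist");im=eyes.read_camera("wrist");cv2.imwrite("pics/w2.png",im[:,:,::-1])
t=eyes.read_camera("top");cv2.imwrite("pics/t2.png",cv2.resize(t[118:256,160:350,::-1],None,fx=4.2,fy=4.2,interpolation=cv2.INTER_CUBIC))
print("cap4",px("wrist",[.5317,-.1197,.076],cw).round())
for n in ["cap4","cap4_top"]:
  for c in ["wrist","top"]:
    for d in eyes.masks_of(n,c)[:2]: print(n,c,d["score"],d["rect"])
E
```

```text
t 5.7 own [-0.064  -0.1329] tipz 0.163 F [-0.4 -0.9 -0.3]
travel [ 1.31 -0.21  1.02] after turn [ 1.3  -0.2   1.04] turn [ 0.008  0.008 -0.002]
cap4 [279. 227.]
cap4 wrist 0.88 [393.1, 129.3, 525.5, 248.7]
cap4 wrist 0.75 [232.0, 161.3, 324.6, 258.6]
cap4 top 0.81 [280.0, 151.1, 302.7, 173.0]
```

View pics/w2.png

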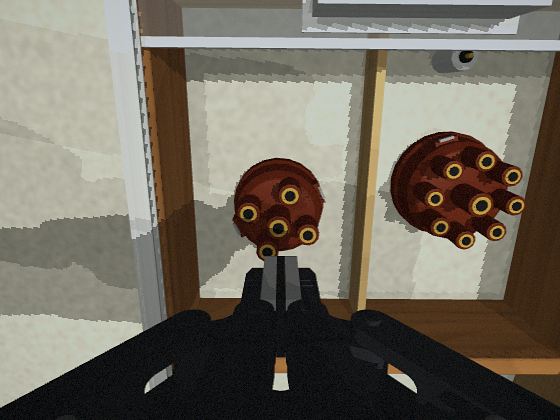

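View pics/t2.png

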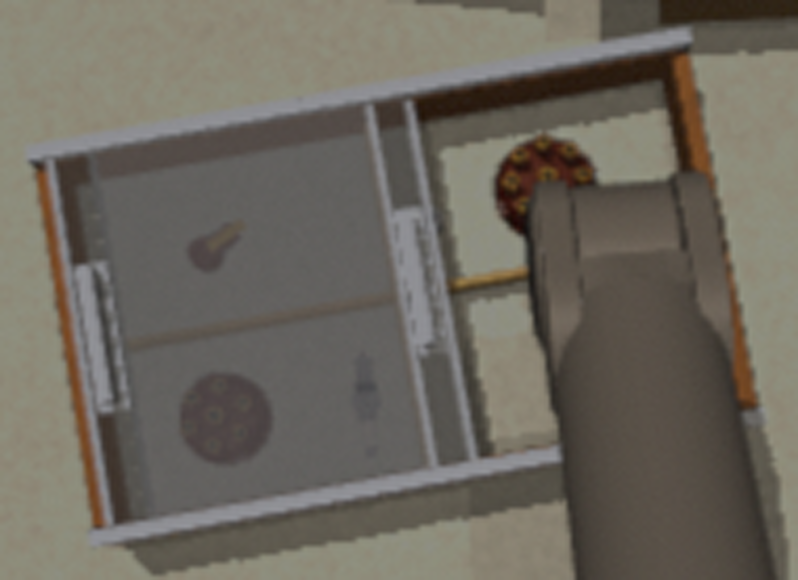

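The wrist view shows cap4 with its centre tower at (278,228), against a prediction of (279,227). The pane is open and the left pane hasn't moved. Now I'll point.

Emit:
apply_moves(travel=[[0,-0.2,1.0],[2.5,0,0],[2.5,0,0],[1.0,0,0],[0,0,0]], turn=[[0.008,0.008,0],[0,0,0],[0,0,0],[0,0,0],[0,0,0]], grip=[1,1,1,1,1])

```text
t: 6.42
eef_pos: [0.5384, -0.1085, 0.12]
tool_rot: [0.55, 0.448, 0.55, -0.441]
contact_force: [-0.9, -0.1, 0.7]
gripper_width: 0.002
```

```bash
python3 - <<'E'
from h import *
M,p=st();go(-.066,-.1433,.094)
print("to tower",(M.T@(np.array([.5317,-.1197,.076])-p)*100).round(2))
cw=cam("wrist")
im=eyes.read_camera("wrist");cv2.imwrite("pics/w3.png",im[:,:,::-1])
print("tip px",px("wrist",p+M[:,0]*.019,cw).round(),"tower px",px("wrist",[.5317,-.1197,.076],cw).round())
f=lambda u,v,z: w("top",u/4.2+160-.4,v/4.2+118-.4,z)
q=f(420,280,.117);print("pull own",(q[:2]-C0)@ex,(q[:2]-C0)@ey)
E
```

```text
t 6.42 own [-0.0569 -0.1336] tipz 0.101 F [-0.9 -0.1  0.7]
t 6.42 own [-0.0569 -0.1336] tipz 0.101 F [-0.9 -0.1  0.7]
travel [ 0.69 -0.93  0.96] after turn [ 0.7  -0.91  0.97] turn [ 0.016 -0.007 -0.008]
to tower [ 4.39 -0.92  0.98]
tip px [282. 276.] tower px [263. 271.]
pull own -0.0023311126501023775 -0.018877663731773825
```

View pics/w3.png

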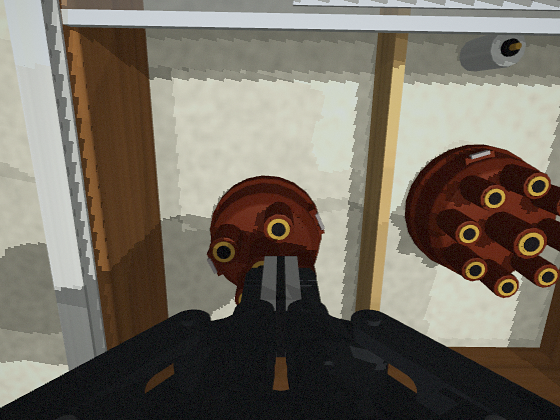

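The centre tower is just visible at (258,265), and the fingertips are about 9 mm off in both tool y and tool z. I'll correct that.

Emit:
apply_moves(travel=[[0,-0.9,1.0],[0.5,0,0],[0,0,0],[0,0,0]], turn=[[0.016,-0.007,0],[0,0,0],[0,0,0],[0,0,0]], grip=[1,1,1,1])

```text
t: 6.8
eef_pos: [0.5331, -0.1221, 0.1181]
tool_rot: [0.549, 0.452, 0.543, -0.447]
contact_force: [0.4, 0.0, -0.6]
gripper_width: 0.002
```

```bash
python3 - <<'E'
from h import *
M,p=st()
print("to tower",(M.T@(np.array([.5317,-.1197,.076])-p)*100).round(2), M[:,0].round(3))
E
```

```text
t 6.8 own [-0.0648 -0.1459] tipz 0.0991 F [ 0.4  0.  -0.6]
to tower [ 4.21 -0.14 -0.27] [ 0.012 -0.001 -1.   ]
```

Emit:
apply_moves(travel=[[0.6,-0.1,-0.3],[0,0,0],[0,0,0],[0,0,0],[0,0,0],[0,0,0],[0,0,0],[0,0,0]], turn=[[0,0,0],[0,0,0],[0,0,0],[0,0,0],[0,0,0],[0,0,0],[0,0,0],[0,0,0]], grip=[1,1,1,1,1,1,1,1])

```text
t: 7.47
eef_pos: [0.5327, -0.1186, 0.1134]
tool_rot: [0.551, 0.452, 0.542, -0.446]
contact_force: [-0.5, 0.7, 0.4]
gripper_width: 0.002
```

```bash
python3 - <<'E'
from h import *
M,p=st()
print("to tower",(M.T@(np.array([.5317,-.1197,.076])-p)*100).round(2), M[:,0].round(3))
E
```

```text
t 7.47 own [-0.0644 -0.1424] tipz 0.0944 F [-0.5  0.7  0.4]
to tower [ 3.74 -0.18  0.07] [ 0.016 -0.001 -1.   ]
```

Emit:
apply_moves(travel=[[0,-0.1,0],[0,0,0],[0,0,0],[0,0,0],[0,0,0],[0,0,0],[0,0,0],[0,0,0]], turn=[[0,0,0],[0,0,0],[0,0,0],[0,0,0],[0,0,0],[0,0,0],[0,0,0],[0,0,0]], grip=[1,1,1,1,1,1,1,1])

```text
t: 8.13
eef_pos: [0.5317, -0.1189, 0.1134]
tool_rot: [0.55, 0.452, 0.542, -0.446]
contact_force: [-1.1, 0.6, -0.1]
gripper_width: 0.003
```

Emit:
apply_moves(travel=[[0,0,0],[0,0,0],[0,0,0],[0,0,0],[0,0,0],[0,0,0],[0,0,0],[0,0,0]], turn=[[0,0,0],[0,0,0],[0,0,0],[0,0,0],[0,0,0],[0,0,0],[0,0,0],[0,0,0]], grip=[1,1,1,1,1,1,1,1])

```text
t: 8.8
eef_pos: [0.5317, -0.1189, 0.1134]
tool_rot: [0.551, 0.452, 0.542, -0.446]
contact_force: [-0.7, 1.4, 0.5]
gripper_width: -0.004
```

Emit:
apply_moves(travel=[[0,0,0],[0,0,0],[0,0,0],[0,0,0],[0,0,0],[0,0,0],[0,0,0],[0,0,0]], turn=[[0,0,0],[0,0,0],[0,0,0],[0,0,0],[0,0,0],[0,0,0],[0,0,0],[0,0,0]], grip=[1,1,1,1,1,1,1,1])

```text
t: 9.47
eef_pos: [0.5317, -0.1189, 0.1134]
tool_rot: [0.55, 0.452, 0.542, -0.446]
contact_force: [0.7, 0.4, 0.5]
gripper_width: -0.0
```

```bash
python3 - <<'E'
from h import *
M,p=st()
print("to tower",(M.T@(np.array([.5317,-.1197,.076])-p)*100).round(2), M[:,0].round(3))
E
```

```text
t 9.47 own [-0.0655 -0.1425] tipz 0.0944 F [0.7 0.4 0.5]
to tower [ 3.74 -0.07  0.06] [ 0.016 -0.001 -1.   ]
```

Rock steady. I'll hold for about 2.7 s more.

Emit:
apply_moves(travel=[[0,0,0],[0,0,0],[0,0,0],[0,0,0],[0,0,0],[0,0,0],[0,0,0],[0,0,0]], turn=[[0,0,0],[0,0,0],[0,0,0],[0,0,0],[0,0,0],[0,0,0],[0,0,0],[0,0,0]], grip=[1,1,1,1,1,1,1,1])

```text
t: 10.13
eef_pos: [0.5317, -0.1189, 0.1134]
tool_rot: [0.55, 0.452, 0.542, -0.446]
contact_force: [0.2, -0.6, 1.0]
gripper_width: -0.002
```

Emit:
apply_moves(travel=[[0,0,0],[0,0,0],[0,0,0],[0,0,0],[0,0,0],[0,0,0],[0,0,0],[0,0,0]], turn=[[0,0,0],[0,0,0],[0,0,0],[0,0,0],[0,0,0],[0,0,0],[0,0,0],[0,0,0]], grip=[1,1,1,1,1,1,1,1])

```text
t: 10.8
eef_pos: [0.5317, -0.1189, 0.1134]
tool_rot: [0.55, 0.452, 0.542, -0.446]
contact_force: [-0.6, 0.4, 0.2]
gripper_width: -0.0
```

Emit:
apply_moves(travel=[[0,0,0],[0,0,0],[0,0,0],[0,0,0],[0,0,0],[0,0,0],[0,0,0],[0,0,0]], turn=[[0,0,0],[0,0,0],[0,0,0],[0,0,0],[0,0,0],[0,0,0],[0,0,0],[0,0,0]], grip=[1,1,1,1,1,1,1,1])

```text
t: 11.47
eef_pos: [0.5317, -0.1189, 0.1134]
tool_rot: [0.55, 0.452, 0.542, -0.446]
contact_force: [0.4, 0.1, 0.1]
gripper_width: -0.001
```

Emit:
apply_moves(travel=[[0,0,0],[0,0,0],[0,0,0],[0,0,0],[0,0,0],[0,0,0],[0,0,0],[0,0,0]], turn=[[0,0,0],[0,0,0],[0,0,0],[0,0,0],[0,0,0],[0,0,0],[0,0,0],[0,0,0]], grip=[1,1,1,1,1,1,1,1])

```text
t: 12.13
eef_pos: [0.5317, -0.1189, 0.1134]
tool_rot: [0.551, 0.452, 0.542, -0.446]
contact_force: [-0.8, 0.6, -1.0]
gripper_width: -0.001
```

Emit:
apply_moves(travel=[[-3,0,0],[-3,0,0],[0,2.3,-2.5],[0,2.3,-3.0],[0,2.0,-3.0],[0,0,-3.0],[0,0,-3.0],[0,0,0]], turn=[[0,0,0],[0,0,0],[0,0,0],[0,0,0],[0,0,0],[0,0,0],[0,0,0],[0,0,0]], grip=[1,1,1,1,1,1,1,1])

```text
t: 12.8
eef_pos: [0.5701, 0.0386, 0.1764]
tool_rot: [0.548, 0.456, 0.539, -0.449]
contact_force: [0.3, 0.9, -0.2]
gripper_width: 0.001
```

```bash
python3 - <<'E'
from h import *
go(.003,.020,.113)
E
```

```text
t 12.8 own [0.0029 0.0045] tipz 0.1574 F [ 0.3  0.9 -0.2]
travel [ 4.44 -0.08 -1.56] after turn [ 4.44  0.01 -1.55] turn [-0.013  0.003 -0.016]
```

Emit:
apply_moves(travel=[[0,0,-1.8],[0,0,0],[2.0,0,0],[1.5,0,0],[0.6,0,0],[0,0,0]], turn=[[-0.013,0.003,-0.016],[0,0,0],[0,0,0],[0,0,0],[0,0,0],[0,0,0]], grip=[1,1,1,1,1,1])

```text
t: 13.3
eef_pos: [0.5673, 0.0608, 0.1354]
tool_rot: [0.549, 0.447, 0.548, -0.446]
contact_force: [0.1, -0.4, 0.3]
gripper_width: -0.001
```

```bash
python3 - <<'E'
from h import *
go(.003,.0,.113)
E
```

```text
t 13.3 own [0.0044 0.0268] tipz 0.1164 F [ 0.1 -0.4  0.3]
travel [ 0.33 -0.16  2.68] after turn [ 0.34 -0.14  2.68] turn [ 0.008 -0.001 -0.003]
```

Emit:
apply_moves(travel=[[0.2,0,1.0],[0,0,1.0],[0,0,1.2],[0,0,1.2],[0,0,1.2],[0,0,1.2]], turn=[[0.008,0,0],[0,0,0],[0,0,0],[0,0,0],[0,0,0],[0,0,0]], grip=[1,1,1,1,1,1])

```text
t: 13.8
eef_pos: [0.5818, -0.0096, 0.1349]
tool_rot: [0.547, 0.45, 0.547, -0.446]
contact_force: [0.2, 2.0, -2.2]
gripper_width: -0.0
```

```bash
python3 - <<'E'
from h import *
go(.003,-.203,.112)
E
```

```text
t 13.8 own [ 0.0049 -0.0451] tipz 0.1159 F [ 0.2  2.  -2.2]
travel [ 0.34 -0.22 15.8 ] after turn [ 0.39 -0.19 15.79] turn [ 0.002 -0.004 -0.004]
```

Emit:
apply_moves(travel=[[0.3,-0.1,1.2],[0.1,0,1.2],[0.1,0,1.2],[0,0,1.2],[0,0,1.2],[0,0,1.2]], turn=[[0,0,0],[0,0,0],[0,0,0],[0,0,0],[0,0,0],[0,0,0]], grip=[1,1,1,1,1,1])

```text
t: 14.3
eef_pos: [0.5973, -0.0894, 0.1307]
tool_rot: [0.547, 0.452, 0.546, -0.446]
contact_force: [-0.9, 3.2, 0.5]
gripper_width: 0.0
```

```bash
python3 - <<'E'
from h import *
go(.003,-.203,.112)
E
```

```text
t 14.3 own [ 0.0046 -0.1263] tipz 0.1117 F [-0.9  3.2  0.5]
travel [-0.05 -0.15  7.67] after turn [-0.03 -0.16  7.67] turn [-0.001 -0.003 -0.007]
```

Emit:
apply_moves(travel=[[0,0,1.2],[0,0,1.2],[0,0,1.2],[0,0,1.0],[0,0,0.8]], turn=[[0,0,0],[0,0,0],[0,0,0],[0,0,0],[0,0,0]], grip=[1,1,1,1,1])

```text
t: 14.72
eef_pos: [0.6092, -0.1497, 0.1307]
tool_rot: [0.547, 0.452, 0.545, -0.447]
contact_force: [-0.3, 2.5, -0.4]
gripper_width: 0.0
```

```bash
python3 - <<'E'
from h import *
go(.003,-.203,.112)
E
```

```text
t 14.72 own [ 0.0045 -0.1877] tipz 0.1117 F [-0.3  2.5 -0.4]
travel [-0.04 -0.15  1.53] after turn [-0.03 -0.15  1.53] turn [-0.002 -0.003 -0.008]
```

Emit:
apply_moves(travel=[[0,0,0.6],[0,0,0.5],[0,0,0.4],[0,0,0.3]], turn=[[0,0,0],[0,0,0],[0,0,0],[0,0,0]], grip=[1,1,1,1])

```text
t: 15.05
eef_pos: [0.6119, -0.1629, 0.1306]
tool_rot: [0.545, 0.453, 0.549, -0.444]
contact_force: [-1.8, 6.1, 4.9]
gripper_width: -0.002
```

```bash
python3 - <<'E'
from h import *
go(.003,-.203,.112)
E
```

```text
t 15.05 own [ 0.0046 -0.2012] tipz 0.1116 F [-1.8  6.1  4.9]
travel [-0.04 -0.16  0.18] after turn [-0.04 -0.16  0.18] turn [ 0.001 -0.012 -0.005]
```

Emit:
apply_moves(travel=[[0,0,0.5],[0,0,0.5]], turn=[[0,0,0],[0,0,0]], grip=[1,1])

```text
t: 15.22
eef_pos: [0.6119, -0.1631, 0.1306]
tool_rot: [0.542, 0.452, 0.555, -0.441]
contact_force: [-5.4, 11.9, 8.3]
gripper_width: 0.002
```

```bash
python3 - <<'E'
from h import *
go(.003,-.203,.112)
E
```

```text
t 15.22 own [ 0.0046 -0.2014] tipz 0.1116 F [-5.4 11.9  8.3]
travel [-0.04 -0.16  0.16] after turn [-0.04 -0.16  0.16] turn [ 0.008 -0.024 -0.001]
```

Emit:
apply_moves(travel=[[0,0,-1.2],[-1.5,0,-0.5],[-3.5,0,0],[-3.5,0,0],[-3.5,0,0],[0,0,3.5],[0,0,3.5],[0,0,0]], turn=[[0,0,0],[0,0,0],[0,0,0],[0,0,0],[0,0,0],[0,0,0],[0,0,0],[0,0,0]], grip=[1,1,1,1,1,1,1,1])

```text
t: 15.88
eef_pos: [0.6211, -0.2156, 0.2532]
tool_rot: [0.543, 0.447, 0.558, -0.441]
contact_force: [-0.7, -2.1, -0.4]
gripper_width: -0.006
```

Emit:
apply_moves(travel=[[0,-2,3.5],[0,-2,3.5],[0,-2,3.5],[0,-2,3.5],[0,-2,3.5],[0,-2,3.5],[0,0,0],[0,0,0]], turn=[[0,0,0],[0,0,0],[0,0,0],[0,0,0],[0,0,0],[0,0,0],[0,0,0],[0,0,0]], grip=[1,1,1,1,1,1,1,1])

```text
t: 16.55
eef_pos: [0.545, -0.4506, 0.2469]
tool_rot: [0.543, 0.444, 0.558, -0.443]
contact_force: [0.5, 1.7, -0.7]
gripper_width: -0.003
```

```bash
python3 - <<'E'
from h import *
st()
t=eyes.read_camera("top")[:,:,::-1];a=cv2.imread("pics/top0.png")
f=lambda m:cv2.resize(m[118:256,160:350],None,fx=3,fy=3,interpolation=cv2.INTER_CUBIC)[:, :]
z=lambda m:cv2.resize(m[145:205,295:350],None,fx=7,fy=7,interpolation=cv2.INTER_CUBIC)
cv2.imwrite("pics/t4.png",np.hstack([z(a),z(t)]));cv2.imwrite("pics/t5.png",t)
d=cv2.absdiff(a,np.ascontiguousarray(t)).max(2)>40
v,u=np.nonzero(d[118:256,160:350]);print(len(u),(u.min()+160,u.max()+160,v.min()+118,v.max()+118) if len(u) else "")
for n in ["carburettor","carton","horn","spark_plug"]:
    for x in eyes.masks_of(n,"top")[:1]:print(n,x["score"],x["rect"])
E
```

```text
t 16.55 own [-0.1169 -0.4704] tipz 0.2279 F [ 0.5  1.7 -0.7]
0 
carburettor 0.65 [427.4, 197.7, 451.6, 232.9]
carton 0.96 [382.1, 247.0, 423.7, 273.1]
horn 0.96 [89.4, 217.5, 121.0, 251.7]
```

View pics/t4.png

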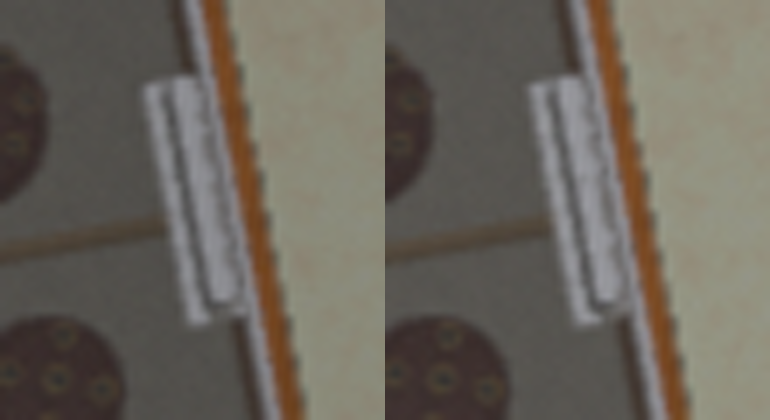

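View pics/t5.png

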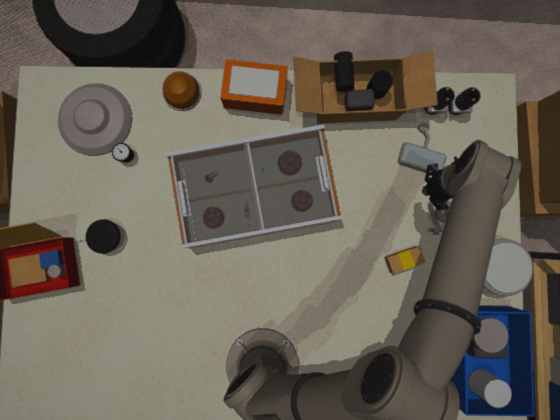

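```bash
python3 - <<'E'
from h import *
k=eyes.calibration("wrist");T=np.eye(4);T[:3,:3]=q2m(np.array([0.547,0.449,0.541,-0.454]));T[:3,3]=[0.6084,-0.2336,0.2129];T=T@k["T_tool_cam"]
C=(k["intrinsics"],T[:3,:3],T[:3,3])
for n,u,v,z in [("strip inner top",300,122,.128),("strip outer top",300,143,.128),("wall outer",300,173,.09),("wall inner/pane edge",300,157.5,.09)]:
    p=w("wrist",u,v,z,C);print(n,((p[:2]-C0)@ey).round(4))
g=cv2.cvtColor(cv2.imread("pics/top0.png"),6)[155:195,312:332].astype(np.float32);t=cv2.cvtColor(cv2.imread("pics/t5.png"),6)[155:195,312:332].astype(np.float32)
print("pull shift px start->now",cv2.phaseCorrelate(g,t,cv2.createHanningWindow((20,40),cv2.CV_32F)))
E
```

```text
strip inner top -0.2114
strip outer top -0.2228
wall outer -0.2482
wall inner/pane edge -0.2376
pull shift px start->now ((0.05772896839902231, -0.06393755194205752), 0.97430917263031)
```

```bash
python3 -c "
from station import bot
print(bot.hand_in())"
```

```text
the job is handed in; nothing more can be done
None
```

I opened the right pane, pointed at the four-cylinder cap, shut the same pane, drew the arm clear and handed the job in. The robot's clock read about 16.6 s at my last check, out of the 64 s allowed.

- **Cap:** It is the near-right one, with four towers round the centre tower in both the top and wrist views. The network's best "cap4" match was a different cap in both views, so I went by the tower count.
- **Opening:** I pushed the pull with closed fingertips until it hit the stop, where the force rose to about 40 N. The top view put the pull about 19 mm from the case's centre; the spec says 18 mm when fully open.
- **Pointing:** The fingertips stayed still for over 4 s, about 18 mm above the centre tower and within about 1 mm of its axis.
- **Closing:** I pushed the pull's other side until it hit the stop, at about 13 N. The last push tilted the tool slightly and put about 8 N upward on it. The pull is within about 0.3 mm of where it started, and a wrist measurement then put it 31 mm from the case's outer wall, against 32 mm when shut.
- **Rest of the scene:** Inside the case, the top view matches the start, with the left pane unmoved. The horn and carton are where they were. The arm partly hid the carburettor in the last view, but the fingertips were about 23 cm up there and it stands 12.5 cm high.

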